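# Slide the doming-set crate up its storage ramp and seat it

### The job

Put the doming set away: slide its small open wooden crate up the ramp of the plywood stand, without lifting it off, until its rear edge drops behind the metal lip at the top and it sits flat. Then push it on until it meets the rubber buffer and hold it pressed there for a full second with a firm but gentle push of about 8 newtons (the buffer must never take more than 14), and let go. Leave the jar, the tin and the wax puck beside the stand where they are.

Things in the scene. Friction and masses are not known exactly. Their poses are not given: they have to be found in the camera images.
- stand: Fixed plywood stand. Origin: middle of the ramp's foot on the bench top; x points level the way the ramp climbs, y left of that, z up. The ramp is straight, from height 0 at x = 0 to 29 mm at the lip (14 degrees). Side rails, 9 mm thick, leave a way 104 mm wide (crate + 8 mm); they stand 20 mm above the ramp and 22 mm above the deck behind it.
- mouth (a point): Middle of the stand's mouth, on the bench 45 mm before the ramp's foot (axes as the stand's). Here the rails, 20 mm high, flare out to 150 mm apart; they narrow to 103 mm at the foot.
- lip (a point): Middle of the lip, on its crest (axes as the stand's): a round metal rod across the top of the ramp, 29 mm above the bench, 116 mm from the foot along the stand's x. Right behind it, from x = 120 mm, lies the level deck, 20 mm above the bench, so 9 mm below the crest.
- end_board: Upright board at the deck's far end, fixed to the stand, 12 x 122 x 78 mm; origin at the middle of its foot, on the bench, at stand x = 301 mm. It carries a round black rubber buffer (28 mm across) on a screw. How far this stands out differs and is not given: a crate just behind the lip has 6 to 37 mm of free way to it. It yields 1 mm for each 5 N, at most 9 mm.
- crate: Open wooden crate, 100 (x) x 96 (y) x 42 mm high, walls 5 mm; a 50 mm brass block (top 56 mm above the underside) and two punches are fixed in it; 0.5 to 1 kg in all. Origin: centre of the underside; x to its front, z up. It starts on the bench before the mouth, front roughly to the ramp. It is waxed (friction about 0.2): on the ramp it slides back down when let go.
- crate_center (a point): Centre of the crate, 21 mm above its underside, axes as the crate's; 41 mm above the bench when seated on the deck. When it passes the lip the crate tips nose-down onto the deck; the rear edge drops behind the lip when this centre is 170 mm along the stand's x.
- crate_rear (a point): Middle of the lower rear edge of the crate (50 mm behind its centre, at its underside). It rises to about 40 mm above the bench when the crate tips over the lip, so push higher than that there; seated it is 20 mm above the bench.
- jar_center (a point): Bystander: small round jar with a dark green lid, 54 mm in diameter and 54 mm high, standing beside the stand; this point is its middle, 27 mm up.
- tin_center (a point): Bystander: flat round tin, 64 mm in diameter and 23 mm high, beside the stand; this point is 10 mm up.
- wax_center (a point): Bystander: yellow-brown puck of wax, 45 mm in diameter and 17 mm high, beside the stand; this point is its middle, 8.5 mm up.
Mind the look-alikes: they are no part of the job. Of the things that look like the crate, the middle-sized one is meant.

How it is judged:
On the way, in this order (a step that is already met when the one before it is completed fails the run):
1. the crate is sliding up the ramp: nose up by more than 0.15 rad, resting on the stand, its centre more than 30 mm past the ramp's foot (angle between crate_center's own z axis and vertical above 0.15 rad and contact force between crate and stand above 0.5 N and x of crate_center in the frame of stand above 0.03 m), for 0.1 s.
2. the crate, flat on the deck behind the lip, is pressed against the buffer with more than 3 N for 0.5 s (x of crate_center in the frame of stand above 0.169 m and z of crate_center in the frame of stand below 0.045 m and angle between crate_center's own z axis and vertical below 0.05 rad and contact force between crate and end_board above 3 N), for 0.5 s.
At the end, for the whole second after the job is handed in: The crate rests on the deck with its rear edge behind the lip (centre more than 169 mm along the stand's x, less than 45 mm above the bench), level within 0.05 rad, and at rest (x of crate_center in the frame of stand above 0.169 m and z of crate_center in the frame of stand below 0.045 m and angle between crate_center's own z axis and vertical below 0.05 rad and linear speed of crate below 0.01 m/s); the robot touches nothing.
It fails at once if the buffer takes more than 14 N from the crate (contact force between crate and end_board above 14 N).
It fails at once if the crate is lifted off (its centre more than 75 mm above the bench) (height (world z) of crate_center above 0.075 m).
It fails at once if the jar is moved by more than 15 mm (distance of jar_center from where it was at the start of the episode above 0.015 m).
It fails at once if the tin is moved by more than 15 mm (distance of tin_center from where it was at the start of the episode above 0.015 m).
It fails at once if the wax puck is moved by more than 15 mm (distance of wax_center from where it was at the start of the episode above 0.015 m).
It also fails if it takes over 56 s, if anything falls off the work surface, if the arm or the gripper's body presses on something with over 40 N, if the wrist force passes 120 N, or if a joint passes its speed limit or range.

### The arm

A 7-joint arm with a two-finger parallel gripper is mounted at the origin on a cart in front of the work surface, level with it; the furniture and walls round the work are solid. World frame = base frame: x ahead of the robot, y to its left, z up, the work surface at z = 0. Lengths are in m, angles in rad, forces in N, time in s.
With the tool pointing down it reaches from about 0.4 to 0.875 m from the base axis. Payload 6.5 kg.
Tool frame: the origin (TCP) lies on the centre line of the jaws, within the pads' length; the fingertips stand manip.finger_overhang ahead of it and the grasp point (between the pads) is the TCP (manip.finger_overhang is the distance from the TCP to the fingertips, in m); z points along the fingers, y is the line along which they close (so a half turn about z gives the same grasp; the last joint's range is limited). The gripper opens to 88 mm and grips with 3 to 60 N. Pads are 18 mm wide; open, the fingers measure 123 mm over their backs; the gripper's body (75 mm by 187 mm) begins 45 mm behind the grasp point.
Start: joints at [1.277, 0.536, -0.004, 1.538, 0.003, 1.067, -0.071], TCP at [0.147, -0.633, 0.22] pointing down, gripper open.
Joint ranges: [-2.7, 2.7], [-0.37, 2.16], [-1.27, 1.26], [0.24, 2.4], [-1.31, 4.45], [0.19, 1.91], [-2.76, 2.76]. Speed limits (rad/s): [2.39, 2.39, 3.14, 3.14, 3.14, 3.14, 3.14].

### API

Orientations are given as a unit quaternion [w, x, y, z].
In Python, from rig import manip, eyes gives the robot as it stands. The module is installed in compiled form; this text tells all that it offers.
- The arm moves only by the tool apply_moves, never from a script. Its argument "rows" is a list that holds one entry, the list of rows, each a list of 7 numbers: the opening, from 0 (shut) to 1 (fully open), then the shift along the tool's x, y, z normalised to -1 to 1, where 1 is 0.2 m, then the turn, a rotation vector about the tool's x, y, z normalised to -1 to 1, where 1 is 2 rad. A call has 1 to 12 rows; each row is the pose to reach, as a shift and turn from the pose commanded when the call began, along the tool's axes at that moment; what a row does not reach only later rows make up. A row lasts 1/10 s, in which the tool goes at most 50 mm and 8.59 degrees, less where a joint would pass 70% of its speed; a pose out of reach is approached as far as the arm can. A call with a number of a shift or a turn outside -1 to 1 is refused whole. A call with a gripper value outside its range is refused whole. The fingers move at their own pace and stop on an object; "squeeze" is the grip in N (left out, the last holds). Time passes only in rows, so rows that repeat a pose let the fingers close. It gives the time, the measured TCP pose, the force, the opening and the grip force at its end, in the units of the state.
- manip.sense(): the state, without advancing time (a new reading comes with each control period).
- eyes.snapshot(name): name is "side" or "top" or "wrist"; returns a dict with "pixels" (400x640x3 uint8, red, green, blue), "camera_matrix" (3x3 intrinsics, pixels), "R" (3x3) and "t" (3): a world point X has camera coordinates R X + t. Camera axes: x right, y down, z forward; pixel columns grow to the right and rows downward; lengths in m; the calibration is good to about 2 mm. The wrist camera is an equidistant fisheye: a pixel r from the principal point sees the ray r / f radians off the axis. A picture is of the moment at which its call begins. There is no depth.
- manip.sign_off(): hands the job in; it is judged then, once.
The state is a dict: "time": time; "joint_pos": joint angles; "joint_vel": joint speeds; "joint_efforts": joint torques, N m; "tool_pos": TCP position; "tcp_rot": TCP orientation; "ft_force": force on the tool from outside, world axes, zero at the start; "torque": the same for the moment, N m; "opening": opening from 0.0 (shut) to 1.0 (fully open); "gripper_force": force on a finger pad.
Only numpy, scipy, OpenCV 4.12 (cv2) and the standard library are available. Lean on these libraries where they do the work, as an engineer would, in place of code of your own. Each camera call takes 0.05 s, during which the arm holds its last target. There are 200 camera calls.

## Working session

There is one attempt and no reset: what is moved stays moved. The work goes in short steps, Python scripts to look and compute and a tool call to move; the robot and the scene stay as the last step left them, time stands still between calls to the robot, and variables do not carry over. Pictures are saved under pics/ and viewed, at most 10 in all, crops included, and the job is handed in when it is done.

Besides the shell and the picture viewer there is one more tool, called by a JSON object that holds its "api" and its "payload", one argument or row to a line. apply_moves: Moves the arm, as the interface text tells. Scaled input: -1 to 1 covers 0.2 m each way for a shift and 2 rad each way for a turn. Its arguments: {"type":"object","properties":{"rows":{"type":"array"},"squeeze":{"type":"number"}},"required":["rows"]}

```bash
mkdir -p pics; cat > h.py <<'E'
import numpy as np, cv2
from rig import manip, eyes
def snap(n,f):
    s=eyes.snapshot(n); cv2.imwrite(f'pics/{f}.png',s['pixels'][:,:,::-1]); np.savez(f'pics/{f}.npz',K=s['camera_matrix'],R=s['R'],t=s['t']); return s
def ray(f,uv,z):
    d=np.load(f'pics/{f}.npz'); K,R,t=d['K'],d['R'],d['t']
    c=-R.T@t; r=R.T@np.linalg.inv(K)@np.array([uv[0],uv[1],1.]); return c+r*(z-c[2])/r[2]
def proj(f,X):
    d=np.load(f'pics/{f}.npz'); p=d['K']@(d['R']@np.array(X)+d['t']); return p[:2]/p[2]
E
python3 - <<'E'
from h import *
snap('top','top0'); snap('side','side0')
s=manip.sense(); print(manip.finger_overhang,s['tool_pos'],s['tcp_rot'],s['ft_force'],s['time'])
for n in ('top0','side0'):
    d=np.load(f'pics/{n}.npz');print(d['K'].round(1),d['R'].round(2),(-d['R'].T@d['t']).round(2))
E
```

```text
0.019 [ 0.14665493 -0.63265927  0.2195298 ] [-7.56609239e-04  9.93516828e-01  1.13682551e-01 -1.35281725e-04] [-0.15334106  0.54529592  0.64395032] 0.1
[[364.7   0.  318.5]
 [  0.  364.7 203.9]
 [  0.    0.    1. ]] [[ 0.02 -1.    0.02]
 [-0.98 -0.02 -0.18]
 [ 0.18 -0.02 -0.98]] [0.29 0.04 1.03]
[[410.    0.  311.1]
 [  0.  410.  200.4]
 [  0.    0.    1. ]] [[-0.97 -0.25 -0.01]
 [-0.11  0.45 -0.88]
 [ 0.23 -0.85 -0.47]] [0.26 0.87 0.53]
```

View pics/top0.png

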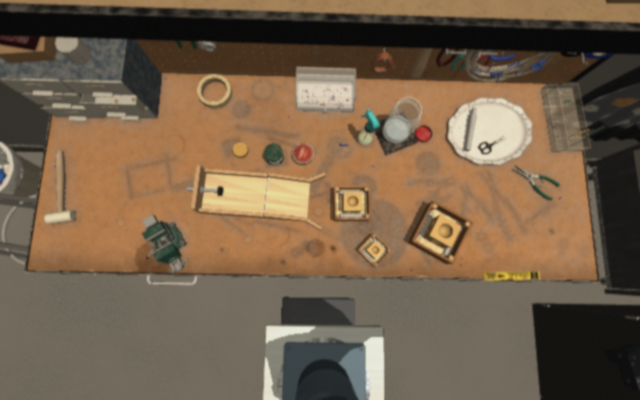

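View pics/side0.png

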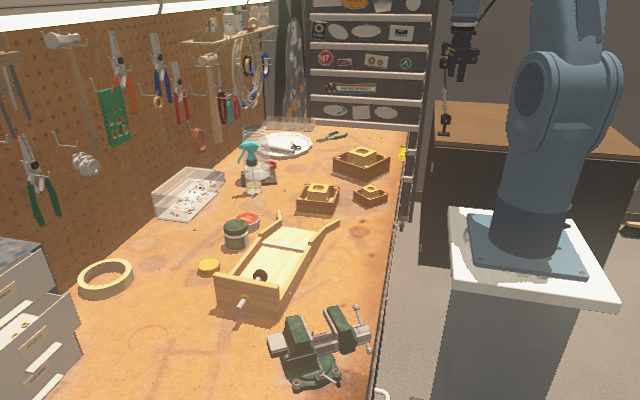

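Top view: three crate look-alikes, at (351,203) middle-sized, (373,250) small and (440,232) large. I choose (351,203), which is in front of the mouth at about (320,200). The stand climbs to the left (world +y), with the end board at about x=197. Bystanders: wax (240,149), jar (274,154), tin (302,153).

```bash
python3 - <<'E'
from h import *
im=cv2.imread('pics/top0.png')[135:265,180:400]
cv2.imwrite('pics/c1.png',cv2.resize(im,None,fx=3.6,fy=3.6,interpolation=cv2.INTER_CUBIC))
E
```

```text
(no output)
```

View pics/c1.png

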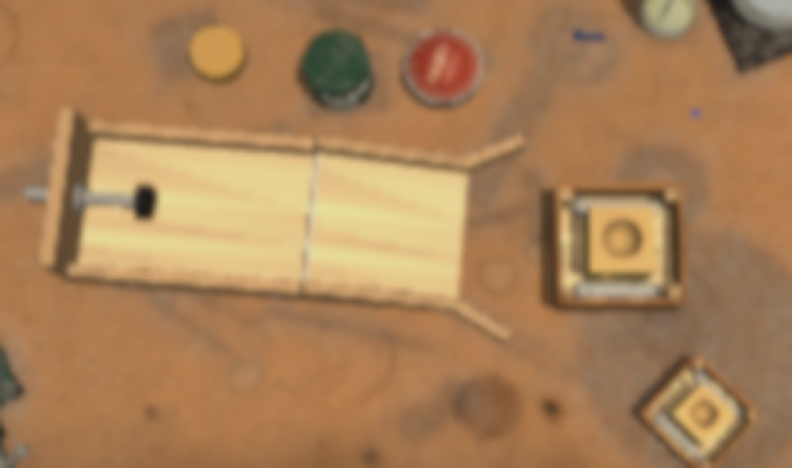

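```bash
python3 - <<'E'
from h import *
r=lambda x,y,z: ray('top0',(180+x/3.6,135+y/3.6),z)
P=dict(footA=(469,172,0),footB=(460,298,0),lipA=(316,152,.029),lipB=(303,293,.029),ebA=(70,110,.078),ebB=(45,265,.078),
mA=(522,140,.02),mB=(507,336,.02),buf=(145,201,.045),
c1=(568,188,.042),c2=(682,187,.042),c3=(682,303,.042),c4=(557,305,.042),brass1=(588,207,.056),b2=(655,207,.056),b3=(655,275,.056),b4=(588,275,.056),knob=(622,238,.056),
jar=(337,65,.054),tin=(443,66,.023),wax=(217,52,.017))
for k,v in P.items(): print(k,r(*v).round(4))
E
```

```text
footA [0.5477 0.0465 0.    ]
footB [0.445  0.0515 0.    ]
lipA [0.5541 0.1665 0.029 ]
lipB [0.4422 0.1718 0.029 ]
ebA [0.5695 0.3449 0.078 ]
ebB [0.4519 0.3541 0.078 ]
mA [0.5699 0.0048 0.02  ]
mB [0.4131 0.0143 0.02  ]
buf [0.5084 0.2931 0.045 ]
c1 [ 0.5264 -0.0305  0.042 ]
c2 [ 0.5291 -0.1189  0.042 ]
c3 [ 0.4384 -0.1181  0.042 ]
c4 [ 0.435  -0.0227  0.042 ]
brass1 [ 0.5086 -0.0448  0.056 ]
b2 [ 0.5097 -0.0959  0.056 ]
b3 [ 0.4573 -0.0956  0.056 ]
b4 [ 0.4562 -0.045   0.056 ]
knob [ 0.4851 -0.0707  0.056 ]
jar [0.6173 0.1501 0.054 ]
tin [0.6288 0.069  0.023 ]
wax [0.6381 0.2508 0.017 ]
```

The stand axis is u ≈ 87° in the world (+y with a slight +x), with the foot at about (0.496, 0.049). The spacing foot→lip→board agrees with the given sizes. The crate centre is about (0.482, -0.070) with rear edge at y ≈ -0.12; its sides measure about 91 mm across and 88–95 mm along (given 96 and 100), so roughly the right size. The plan is to push the rear wall with the fingers spread about 44 mm.

{"api": "apply_moves", "payload": {
  "rows": [
    [[0.5,0.725,-0.633,0,0,0,-0.645],[0.5,0.725,-0.633,0,0,0,-0.645],[0.5,0.725,-0.633,0,0,0,-0.645],[0.5,0.725,-0.633,0,0,0,-0.645],[0.5,0.725,-0.633,0,0,0,-0.645],[0.5,0.725,-0.633,0,0,0,-0.645],[0.5,0.725,-0.633,0,0,0,-0.645],[0.5,0.725,-0.633,0,0,0,-0.645],[0.5,0.725,-0.633,0,0,0,-0.645],[0.5,0.725,-0.633,0,0,0,-0.645]]
  ]
}}

```text
time: 1.1
tool_pos: [0.2592, -0.4769, 0.22]
tcp_rot: [-0.0, 0.725, 0.688, 0.0]
ft_force: [-0.3, -0.4, 0.0]
opening: 0.498
gripper_force: 0.0
```

```bash
cat >> h.py <<'E'
from scipy.spatial.transform import Rotation as Ro
F=np.array([.496,.049,0]); a=np.deg2rad(87); U=np.array([np.cos(a),np.sin(a),0]); V=np.array([-U[1],U[0],0])
def st():
    s=manip.sense(); R=Ro.from_quat(np.roll(s['tcp_rot'],-1)); p=s['tool_pos']; d=p-F
    f=s['ft_force']
    print('t',round(s['time'],2),'tcp',p.round(4),'stand',round(d@U,4),round(d@V,4),'xang',np.rad2deg(np.arctan2(*R.as_matrix()[[1,0],0])).round(2),'F_u',round(f@U,2),'F',f.round(2),'open',round(s['opening'],3),'tz',R.as_matrix()[:,2].round(3))
    return s,R
def to(p):
    s,R=st(); Rt=Ro.from_matrix(np.c_[U,-V,[0,0,-1]])
    print('shift',(R.inv().apply(np.array(p)-s['tool_pos'])/.2).round(3),'turn',((R.inv()*Rt).as_rotvec()/2).round(3))
E
python3 -c "
from h import *
to(F+U*-.205-V*-.007+[0,0,.2])"
```

```text
t 1.1 tcp [ 0.2592 -0.4769  0.22  ] stand -0.5376 0.209 xang 87.0 F_u -0.38 F [-0.25 -0.37  0.01] open 0.498 tz [-0.     0.001 -1.   ]
shift [1.663 1.01  0.101] turn [-0. -0. -0.]
```

{"api": "apply_moves", "payload": {
  "rows": [
    [[0.5,0.83,0.51,0.05,0,0,0],[0.5,0.83,0.51,0.05,0,0,0],[0.5,0.83,0.51,0.05,0,0,0],[0.5,0.83,0.51,0.05,0,0,0],[0.5,0.83,0.51,0.05,0,0,0]]
  ]
}}

```text
time: 1.6
tool_pos: [0.3738, -0.3108, 0.2103]
tcp_rot: [-0.0, 0.723, 0.691, 0.001]
ft_force: [0.4, -1.1, -0.1]
opening: 0.502
gripper_force: 0.0
```

{"api": "apply_moves", "payload": {
  "rows": [
    [[0.5,0.83,0.51,0.05,0,0,0],[0.5,0.83,0.51,0.05,0,0,0],[0.5,0.83,0.51,0.05,0,0,0],[0.5,0.83,0.51,0.05,0,0,0],[0.5,0.83,0.51,0.05,0,0,0]]
  ]
}}

```text
time: 2.1
tool_pos: [0.4839, -0.1503, 0.2005]
tcp_rot: [-0.0, 0.723, 0.691, 0.002]
ft_force: [-1.1, -0.5, 0.2]
opening: 0.496
gripper_force: 0.0
```

```bash
python3 -c "
from h import *
to(F+U*-.205+V*.003+[0,0,.047])
s=snap('wrist','w1'); print(s['camera_matrix'])
"
```

```text
t 2.1 tcp [ 0.4839 -0.1503  0.2005] stand -0.1997 0.0017 xang 87.35 F_u -0.53 F [-1.09 -0.47  0.23] open 0.496 tz [ 0.002  0.003 -1.   ]
shift [-0.029 -0.008  0.767] turn [ 0.001 -0.002  0.003]
[[309.70691629   0.         318.92059524]
 [  0.         309.70691629 198.63243883]
 [  0.           0.           1.        ]]
```

View pics/w1.png

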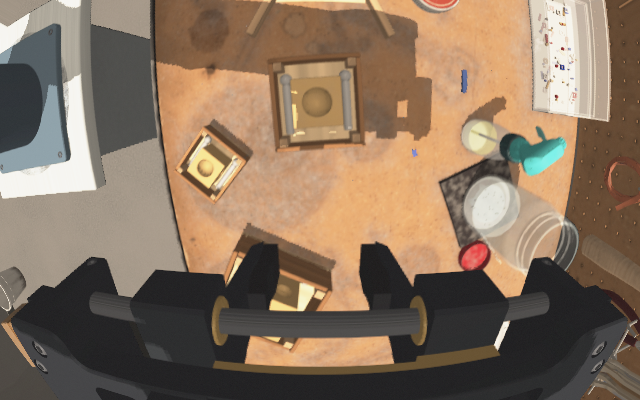

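Wrist view: the middle-sized crate is straight ahead at (318,103), yawed a few degrees, with rear edge from (277,150) to (365,142). The mouth flares at (250–393, 30) are centred on the tool. The small crate is at (211,162) and the large one is behind the fingers. The choice holds, so I descend behind it.

{"api": "apply_moves", "payload": {
  "rows": [
    [[0.5,-0.05,-0.008,0.767,0,0,0],[0.5,-0.05,-0.008,0.767,0,0,0],[0.5,-0.05,-0.008,0.767,0,0,0],[0.5,-0.05,-0.008,0.767,0,0,0],[0.5,-0.05,-0.008,0.767,0,0,0]]
  ]
}}

```text
time: 2.65
tool_pos: [0.4776, -0.1674, 0.0469]
tcp_rot: [-0.001, 0.726, 0.687, -0.001]
ft_force: [0.0, 1.2, 1.0]
opening: 0.503
gripper_force: 0.0
```

{"api": "apply_moves", "payload": {
  "rows": [
    [[0.5,0.04,0,0,0,0,0],[0.5,0.08,0,0,0,0,0],[0.5,0.12,0,0,0,0,0],[0.5,0.15,0,0,0,0,0],[0.5,0.18,0,0,0,0,0],[0.5,0.21,0,0,0,0,0],[0.5,0.24,0,0,0,0,0],[0.5,0.27,0,0,0,0,0],[0.5,0.3,0,0,0,0,0]]
  ]
}}

```text
time: 3.55
tool_pos: [0.4818, -0.1059, 0.0468]
tcp_rot: [-0.0, 0.726, 0.688, -0.0]
ft_force: [-0.4, 0.0, -0.3]
opening: 0.5
gripper_force: 0.0
```

```bash
python3 -c "
from h import *
st()
s=snap('top','top1')
im=cv2.imread('pics/top1.png')[135:265,180:400]
cv2.imwrite('pics/c2.png',cv2.resize(im,None,fx=3.6,fy=3.6,interpolation=cv2.INTER_CUBIC))
"
```

```text
t 3.55 tcp [ 0.4818 -0.1059  0.0468] stand -0.1554 0.0061 xang 86.96 F_u 0.02 F [-0.42  0.04 -0.26] open 0.5 tz [-0.  0. -1.]
```

View pics/c2.png

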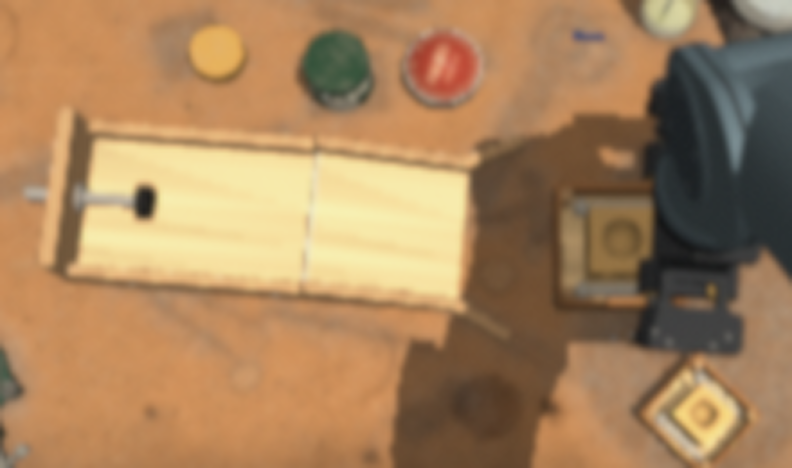

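The crate does not seem to have moved, although the fingers should already touch it. I check the contact geometry.

```bash
python3 -c "
from h import *
s=manip.sense();p=s['tool_pos']
print('tcp px crop',(proj('top1',p)-[180,135])*3.6, 'front +9mm',(proj('top1',p+[0,.009,0])-[180,135])*3.6)
d=np.load('pics/w1.npz')
def fr(uv,z):
    K,R,t=d['K'],d['R'],d['t']; q=(np.array(uv)-K[:2,2])/K[0,0]; r=np.hypot(*q); v=np.r_[q/r*np.sin(r),np.cos(r)]; c=-R.T@t; w=R.T@v; return (c+w*(z-c[2])/w[2]).round(4)
print(fr((277,150),.042),fr((365,142),.042),fr((269,58),.042),fr((355,57),.042),'knob',fr((317,101),.056))
snap('wrist','w2')
"
```

```text
tcp px crop [664.94065877 245.35468611] front +9mm [653.19704817 245.11358725]
[ 0.4414 -0.1196  0.042 ] [ 0.535  -0.1153  0.042 ] [ 0.4392 -0.0216  0.042 ] [ 0.5273 -0.0252  0.042 ] knob [ 0.4863 -0.0701  0.056 ]
```

View pics/w2.png

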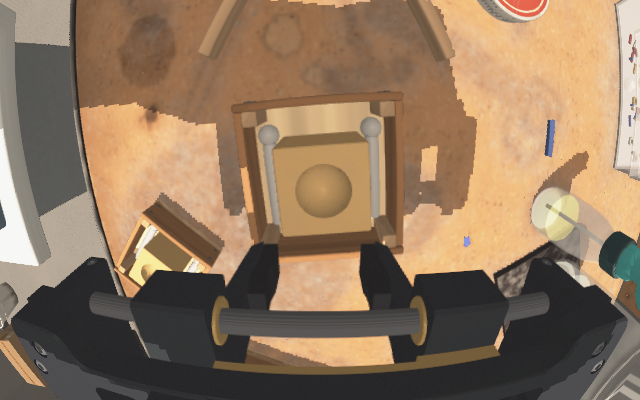

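Wrist: the fingertips (265,243) and (375,243) are right at the rear wall (row ~250), one near each side of the rear rim. The crate sits centred between the mouth flares. I push on slowly and watch the force.

{"api": "apply_moves", "payload": {
  "rows": [
    [[0.5,0.02,0,0,0,0,0],[0.5,0.04,0,0,0,0,0],[0.5,0.06,0,0,0,0,0],[0.5,0.08,0,0,0,0,0]]
  ]
}}

```text
time: 4.05
tool_pos: [0.4826, -0.0901, 0.0469]
tcp_rot: [-0.0, 0.726, 0.688, 0.0]
ft_force: [-0.3, -0.5, -0.2]
opening: 0.501
gripper_force: 0.0
```

```bash
cat >> h.py <<'E'
def fr(f,uv,z):
    d=np.load(f'pics/{f}.npz');K,R,t=d['K'],d['R'],d['t']; q=(np.array(uv)-K[:2,2])/K[0,0]; r=np.hypot(*q); v=np.r_[q/r*np.sin(r),np.cos(r)]; c=-R.T@t; w=R.T@v; return (c+w*(z-c[2])/w[2]).round(4)
E
python3 -c "
from h import *
print('w2 knob',fr('w2',(323,190),.056),fr('w2',(234,106),.042),fr('w2',(401,94),.042))
st(); snap('wrist','w3'); a=cv2.imread('pics/w2.png');b=cv2.imread('pics/w3.png')
cv2.imwrite('pics/c3.png',np.hstack([a[60:290,200:450],b[60:290,200:450]]))
"
```

```text
w2 knob [ 0.4862 -0.0694  0.056 ] [ 0.4394 -0.0222  0.042 ] [ 0.5319 -0.0204  0.042 ]
t 4.05 tcp [ 0.4826 -0.0901  0.0469] stand -0.1396 0.0061 xang 86.96 F_u -0.5 F [-0.27 -0.49 -0.24] open 0.501 tz [-0.  0. -1.]
```

View pics/c3.png

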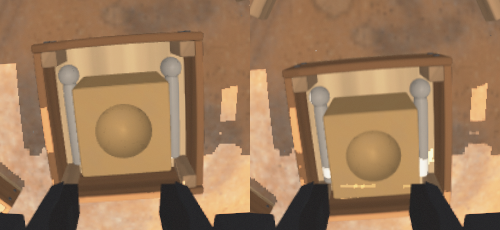

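```bash
python3 -c "
from h import *
for uv in [(265,243),(375,243)]:
    for z in (.028,.045,.06): print(uv,z,fr('w2',uv,z))
print('w3 knob',fr('w3',(323,215),.056),'front',fr('w3',(234,131),.042),'w3 rear',fr('w3',(325,270),.042))
"
```

```text
(265, 243) 0.028 [ 0.4455 -0.1131  0.028 ]
(265, 243) 0.045 [ 0.4493 -0.1046  0.045 ]
(265, 243) 0.06 [ 0.4527 -0.0971  0.06  ]
(375, 243) 0.028 [ 0.5193 -0.117   0.028 ]
(375, 243) 0.045 [ 0.5163 -0.1082  0.045 ]
(375, 243) 0.06 [ 0.5137 -0.1003  0.06  ]
w3 knob [ 0.4863 -0.069   0.056 ] front [ 0.4389 -0.0217  0.042 ] w3 rear [ 0.4857 -0.1128  0.042 ]
```

```bash
python3 -c "
from h import *
s=manip.sense();p=s['tool_pos'];snap('side','s2'); im=cv2.imread('pics/s2.png')
print(p)
q=proj('s2',p); 
x0,y0=int(q[0])-90,int(q[1])-75
c=cv2.resize(im[y0:y0+130,x0:x0+180],None,fx=4.4,fy=4.4,interpolation=cv2.INTER_CUBIC)
for dx in(-.03,.03):
  for dz,col in((0,(0,255,0)),(-.019,(0,0,255))):
    m=(proj('s2',p+[dx,0.009,dz])-[x0,y0])*4.4; cv2.circle(c,tuple(int(v) for v in m),4,col,1)
for X in ([.482,-.12,.042],[.482,-.02,.042]):
    m=(proj('s2',X)-[x0,y0])*4.4; cv2.circle(c,tuple(int(v) for v in m),4,(255,0,0),1)
cv2.imwrite('pics/c4.png',c); print(c.shape)
"
```

```text
[ 0.48274301 -0.08921012  0.04694302]
(572, 792, 3)
```

View pics/c4.png

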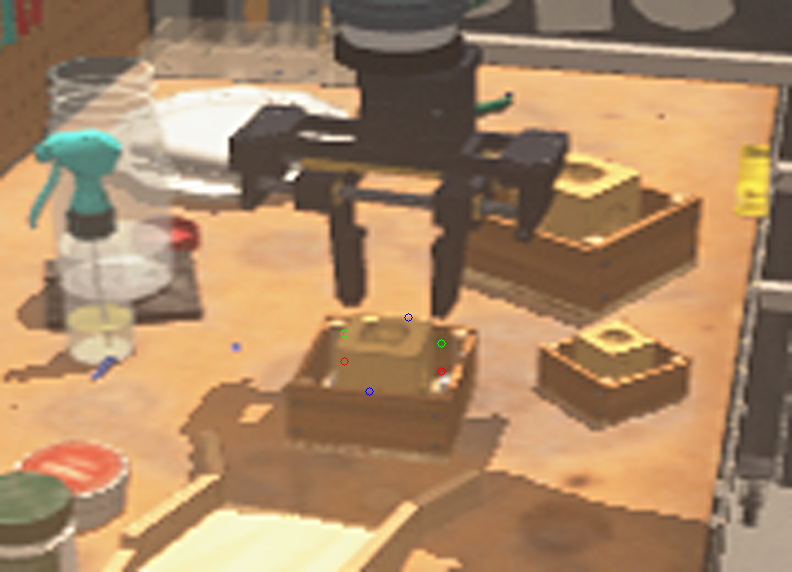

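```bash
python3 -c "
from h import *
s=manip.sense();p=s['tool_pos'];q0=proj('s2',p);x0,y0=int(q0[0])-90,int(q0[1])-75
d=np.load('pics/w3.npz');K,R,t=d['K'],d['R'],d['t']
def wr(uv):
    q=(np.array(uv)-K[:2,2])/K[0,0]; r=np.hypot(*q); return -R.T@t,R.T@np.r_[q/r*np.sin(r),np.cos(r)]
print('wrist cam c',(-R.T@t).round(3),R.round(2),'tcp',p)
for cu,wu in [((350,303),(375,243)),((441,313),(265,243))]:
    uv=np.array(cu)/4.4+[x0,y0]; e=np.load('pics/s2.npz');c1=-e['R'].T@e['t'];v1=ray('s2',uv,0)-c1;v1/=np.linalg.norm(v1)
    c2,v2=wr(wu); M=np.c_[v1,-v2]; l=np.linalg.lstsq(M,c2-c1,rcond=None)[0]
    print(c1+l[0]*v1,c2+l[1]*v2)
"
```

```text
wrist cam c [ 0.488 -0.006  0.212] [[ 1.   -0.05 -0.  ]
 [-0.05 -0.95  0.32]
 [-0.02 -0.32 -0.95]] tcp [ 0.48272369 -0.08962578  0.04693489]
[ 0.50993037 -0.08359155  0.06571687] [ 0.51337299 -0.08276597  0.06589528]
[ 0.45334724 -0.07996056  0.06708554] [ 0.45485509 -0.07933298  0.06643345]
```

Side view: the fingertips at crop (350,303) and (440,313) hang well above the predicted red marks. Side and wrist triangulate to a tip height of 0.066 m, but tool_pos implies 0.028 m. So the tips are actually about 19 mm above the reported TCP z; x and y agree with the report. This is a 38 mm height discrepancy, and it explains why the fingers passed over the crate untouched. I back off and lower by the measured amount, watching the force.

{"api": "apply_moves", "payload": {
  "rows": [
    [[0.5,-0.2,0,0,0,0,0],[0.5,-0.39,0,0,0,0,0],[0.5,-0.39,0,0,0,0,0],[0.5,-0.39,0,0.05,0,0,0],[0.5,-0.39,0,0.1,0,0,0],[0.5,-0.39,0,0.13,0,0,0],[0.5,-0.39,0,0.15,0,0,0],[0.5,-0.39,0,0.15,0,0,0]]
  ]
}}

```text
time: 4.95
tool_pos: [0.4781, -0.1674, 0.0161]
tcp_rot: [-0.001, 0.725, 0.689, -0.0]
ft_force: [-0.4, -0.3, 0.6]
opening: 0.499
gripper_force: 0.0
```

```bash
python3 -c "
from h import *
s,_=st();p=s['tool_pos'];snap('side','s3');snap('wrist','w4'); im=cv2.imread('pics/s3.png')
q=proj('s3',p); x0,y0=int(q[0])-60,int(q[1])-60
c=cv2.resize(im[y0:y0+110,x0:x0+130],None,fx=4.4,fy=4.4,interpolation=cv2.INTER_CUBIC)
w=cv2.imread('pics/w4.png')[0:300,210:435]
print(x0,y0)
cv2.imwrite('pics/c5.png',np.hstack([c,cv2.resize(w,(228,300))[:, :] if 0 else np.vstack([w[:, :],np.zeros((c.shape[0]-300,225,3),np.uint8)])]))
"
```

```text
t 4.95 tcp [ 0.4781 -0.1674  0.0161] stand -0.217 0.0065 xang 87.04 F_u -0.35 F [-0.38 -0.33  0.56] open 0.499 tz [-0.001  0.001 -1.   ]
268 125
```

View pics/c5.png

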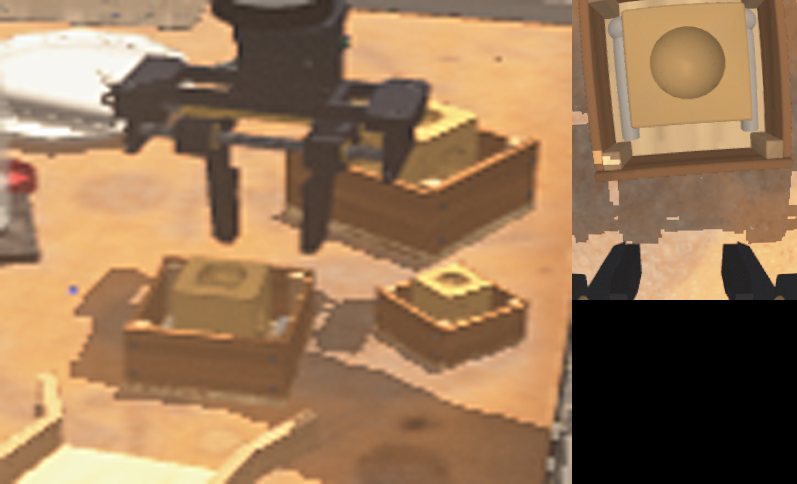

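Last crop: the fingers are now clearly behind the crate, tips about 35 mm up, and the crate is unmoved. I lower 10 mm more, approach and push with a small sideways correction.

{"api": "apply_moves", "payload": {
  "rows": [
    [[0.5,0,0,0.03,0,0,0],[0.5,0,0,0.05,0,0,0],[0.5,0.06,0,0.05,0,0,0],[0.5,0.12,0,0.05,0,0,0],[0.5,0.15,0,0.05,0,0,0],[0.5,0.18,0,0.05,0,0,0],[0.5,0.21,0,0.05,0,0,0],[0.5,0.24,0,0.05,0,0,0]]
  ]
}}

```text
time: 5.85
tool_pos: [0.4809, -0.1205, 0.007]
tcp_rot: [0.0, 0.726, 0.688, -0.0]
ft_force: [0.1, -1.6, -0.6]
opening: 0.499
gripper_force: 1.1
```

```bash
python3 -c "
from h import *
st()"
```

```text
t 5.85 tcp [ 0.4809 -0.1205  0.007 ] stand -0.1701 0.0062 xang 86.93 F_u -1.55 F [ 0.08 -1.55 -0.55] open 0.499 tz [-0.    -0.001 -1.   ]
```

Contact, friction about 1.5 N. I push on to the ramp foot.

{"api": "apply_moves", "payload": {
  "rows": [
    [[0.5,0.03,0.005,0,0,0,0],[0.5,0.06,0.01,0,0,0,0],[0.5,0.09,0.015,0,0,0,0],[0.5,0.12,0.02,0,0,0,0],[0.5,0.15,0.025,0,0,0,0],[0.5,0.18,0.028,0,0,0,0],[0.5,0.21,0.03,0,0,0,0],[0.5,0.24,0.03,0,0,0,0],[0.5,0.27,0.03,0,0,0,0],[0.5,0.3,0.03,0,0,0,0]]
  ]
}}

```text
time: 6.85
tool_pos: [0.4902, -0.0603, 0.0069]
tcp_rot: [-0.0, 0.726, 0.688, -0.0]
ft_force: [0.4, -3.2, -0.2]
opening: 0.501
gripper_force: 1.1
```

```bash
python3 -c "
from h import *
st(); snap('wrist','w5'); snap('side','s5')"
```

```text
t 6.85 tcp [ 0.4902 -0.0603  0.0069] stand -0.1094 0.0001 xang 86.96 F_u -3.17 F [ 0.4  -3.19 -0.18] open 0.501 tz [-0. -0. -1.]
```

{"api": "apply_moves", "payload": {
  "rows": [
    [[0.5,0.025,0,0,0,0,0],[0.5,0.05,0,0,0,0,0],[0.5,0.075,0,-0.005,0,0,0],[0.5,0.1,0,-0.01,0,0,0],[0.5,0.125,0,-0.015,0,0,0],[0.5,0.15,0,-0.02,0,0,0],[0.5,0.175,0,-0.02,0,0,0],[0.5,0.2,0,-0.02,0,0,0],[0.5,0.225,0,-0.025,0,0,0],[0.5,0.25,0,-0.025,0,0,0]]
  ]
}}

```text
time: 7.95
tool_pos: [0.4929, -0.0103, 0.012]
tcp_rot: [0.0, 0.726, 0.688, 0.0]
ft_force: [0.8, -2.9, -0.5]
opening: 0.501
gripper_force: 1.6
```

```bash
python3 -c "
from h import *
st(); snap('wrist','w6')"
```

```text
t 7.95 tcp [ 0.4929 -0.0103  0.012 ] stand -0.0594 -0.0 xang 86.97 F_u -2.85 F [ 0.77 -2.89 -0.5 ] open 0.501 tz [ 0.  0. -1.]
```

{"api": "apply_moves", "payload": {
  "rows": [
    [[0.5,0.025,0,0,0,0,0],[0.5,0.05,0,0,0,0,0],[0.5,0.075,0,-0.005,0,0,0],[0.5,0.1,0,-0.005,0,0,0],[0.5,0.125,0,-0.01,0,0,0],[0.5,0.15,0,-0.01,0,0,0],[0.5,0.175,0,-0.015,0,0,0],[0.5,0.2,0,-0.015,0,0,0],[0.5,0.225,0,-0.02,0,0,0],[0.5,0.25,0,-0.02,0,0,0]]
  ]
}}

```text
time: 9.0
tool_pos: [0.4957, 0.0388, 0.0162]
tcp_rot: [0.0, 0.726, 0.688, -0.0]
ft_force: [-0.3, -5.5, 2.0]
opening: 0.502
gripper_force: 2.9
```

```bash
python3 -c "
from h import *
st(); snap('top','t7'); snap('wrist','w7')
im=cv2.imread('pics/t7.png')[140:235,180:350]
w=cv2.imread('pics/w7.png')
cv2.imwrite('pics/c6.png',np.vstack([cv2.resize(im,(540,302),interpolation=cv2.INTER_CUBIC),w[0:290,50:590]]))"
```

```text
t 9.0 tcp [0.4957 0.0388 0.0162] stand -0.0102 -0.0002 xang 86.94 F_u -5.54 F [-0.26 -5.53  2.05] open 0.502 tz [ 0.    -0.001 -1.   ]
```

View pics/c6.png

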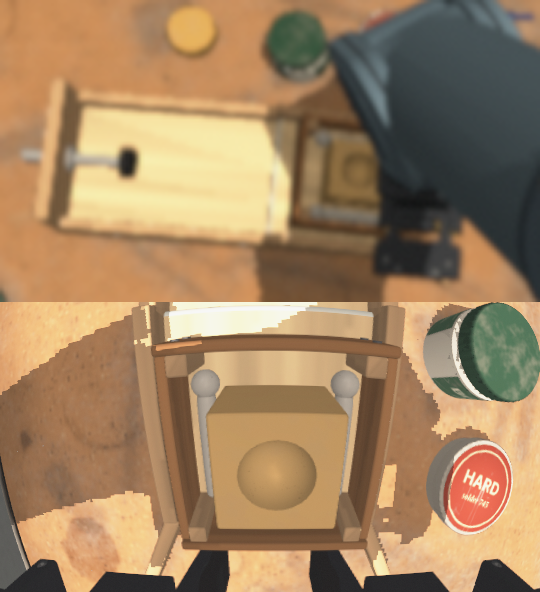

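Crate squarely between the rails, nose on the ramp just short of the lip (wrist row ~345 vs lip ~310); tin and jar are clear. I continue up, raising the fingers with it.

{"api": "apply_moves", "payload": {
  "rows": [
    [[0.5,0.025,0,-0.005,0,0,0],[0.5,0.05,0,-0.01,0,0,0],[0.5,0.075,0,-0.015,0,0,0],[0.5,0.1,0,-0.02,0,0,0],[0.5,0.125,0,-0.025,0,0,0],[0.5,0.15,0,-0.03,0,0,0],[0.5,0.175,0,-0.035,0,0,0],[0.5,0.2,0,-0.04,0,0,0],[0.5,0.225,0,-0.045,0,0,0],[0.5,0.25,0,-0.05,0,0,0],[0.5,0.275,0,-0.055,0,0,0],[0.5,0.3,0,-0.06,0,0,0]]
  ]
}}

```text
time: 10.3
tool_pos: [0.4987, 0.0982, 0.0281]
tcp_rot: [0.0, 0.726, 0.688, -0.001]
ft_force: [0.6, -5.8, 2.9]
opening: 0.5
gripper_force: 2.9
```

```bash
python3 -c "
from h import *
st()"
```

```text
t 10.3 tcp [0.4987 0.0982 0.0281] stand 0.0493 -0.0001 xang 86.91 F_u -5.76 F [ 0.64 -5.8   2.94] open 0.5 tz [-0.    -0.001 -1.   ]
```

{"api": "apply_moves", "payload": {
  "rows": [
    [[0.5,0.015,0,-0.004,0,0,0],[0.5,0.03,0,-0.008,0,0,0],[0.5,0.045,0,-0.01,0,0,0],[0.5,0.06,0,-0.01,0,0,0],[0.5,0.075,0,-0.01,0,0,0],[0.5,0.09,0,-0.01,0,0,0],[0.5,0.105,0,-0.01,0,0,0],[0.5,0.12,0,-0.01,0,0,0],[0.5,0.135,0,-0.01,0,0,0],[0.5,0.15,0,-0.01,0,0,0]]
  ]
}}

```text
time: 11.3
tool_pos: [0.5002, 0.1291, 0.0299]
tcp_rot: [0.0, 0.726, 0.688, -0.0]
ft_force: [-0.5, -0.5, -0.4]
opening: 0.503
gripper_force: 0.7
```

```bash
python3 -c "
from h import *
st()"
```

```text
t 11.3 tcp [0.5002 0.1291 0.0299] stand 0.0802 -0.0 xang 86.96 F_u -0.54 F [-0.48 -0.52 -0.38] open 0.503 tz [-0. -0. -1.]
```

{"api": "apply_moves", "payload": {
  "rows": [
    [[0.5,0.015,0,0,0,0,0],[0.5,0.03,0,0,0,0,0],[0.5,0.045,0,0,0,0,0],[0.5,0.06,0,0,0,0,0],[0.5,0.075,0,0,0,0,0],[0.5,0.09,0,0,0,0,0],[0.5,0.105,0,0,0,0,0],[0.5,0.12,0,0,0,0,0],[0.5,0.135,0,0,0,0,0],[0.5,0.15,0,0,0,0,0],[0.5,0.155,0,0,0,0,0]]
  ]
}}

```text
time: 12.4
tool_pos: [0.5019, 0.1605, 0.0299]
tcp_rot: [-0.0, 0.725, 0.688, 0.0]
ft_force: [-0.5, -1.5, -0.5]
opening: 0.501
gripper_force: 0.8
```

```bash
python3 -c "
from h import *
st();snap('side','s8');snap('wrist','w8')"
```

```text
t 12.4 tcp [0.5019 0.1605 0.0299] stand 0.1117 -0.0001 xang 86.99 F_u -1.5 F [-0.51 -1.47 -0.54] open 0.501 tz [ 0.  0. -1.]
```

{"api": "apply_moves", "payload": {
  "rows": [
    [[0.5,0.005,0,0,0,0,0],[0.5,0.01,0,0,0,0,0],[0.5,0.015,0,0,0,0,0],[0.5,0.02,0,0,0,0,0],[0.5,0.02,0,0,0,0,0]]
  ]
}}

```text
time: 13.0
tool_pos: [0.5023, 0.164, 0.03]
tcp_rot: [0.0, 0.726, 0.688, 0.0]
ft_force: [0.6, -1.0, 0.2]
opening: 0.501
gripper_force: 0.6
```

{"api": "apply_moves", "payload": {
  "rows": [
    [[0.5,0.005,0,0,0,0,0],[0.5,0.01,0,0,0,0,0],[0.5,0.01,0,0,0,0,0]]
  ]
}}

```text
time: 13.3
tool_pos: [0.5023, 0.1659, 0.0299]
tcp_rot: [0.0, 0.726, 0.688, -0.0]
ft_force: [0.2, -2.3, 0.5]
opening: 0.499
gripper_force: 1.0
```

{"api": "apply_moves", "payload": {
  "rows": [
    [[0.5,0.004,0,0,0,0,0],[0.5,0.008,0,0,0,0,0],[0.5,0.008,0,0,0,0,0]]
  ]
}}

```text
time: 13.6
tool_pos: [0.5022, 0.1677, 0.0298]
tcp_rot: [-0.0, 0.726, 0.688, 0.0]
ft_force: [0.3, -1.3, -0.4]
opening: 0.498
gripper_force: 0.9
```

```bash
python3 -c "
from h import *
st();snap('wrist','w9')"
```

```text
t 13.6 tcp [0.5022 0.1677 0.0298] stand 0.1189 0.0 xang 86.97 F_u -1.27 F [ 0.31 -1.29 -0.41] open 0.498 tz [-0.  0. -1.]
```

{"api": "apply_moves", "payload": {
  "rows": [
    [[0.5,0.005,0,0,0,0,0],[0.5,0.01,0,0,0,0,0],[0.5,0.01,0,0,0,0,0]]
  ]
}}

```text
time: 13.95
tool_pos: [0.5024, 0.1699, 0.0299]
tcp_rot: [-0.0, 0.725, 0.688, 0.0]
ft_force: [0.3, -0.8, -0.2]
opening: 0.502
gripper_force: 0.8
```

```bash
python3 -c "
from h import *
st()"
```

```text
t 13.95 tcp [0.5024 0.1699 0.0299] stand 0.121 -0.0 xang 86.98 F_u -0.83 F [ 0.28 -0.85 -0.17] open 0.502 tz [-0.  0. -1.]
```

{"api": "apply_moves", "payload": {
  "rows": [
    [[0.5,0.004,0,0,0,0,0],[0.5,0.008,0,0,0,0,0],[0.5,0.008,0,0,0,0,0]]
  ]
}}

```text
time: 14.25
tool_pos: [0.5024, 0.1714, 0.0299]
tcp_rot: [-0.0, 0.726, 0.688, 0.0]
ft_force: [0.6, -2.4, -0.9]
opening: 0.498
gripper_force: 0.8
```

```bash
python3 -c "
from h import *
st()"
```

```text
t 14.25 tcp [0.5024 0.1714 0.0299] stand 0.1225 -0.0 xang 86.98 F_u -2.39 F [ 0.6  -2.43 -0.88] open 0.498 tz [-0.  0. -1.]
```

{"api": "apply_moves", "payload": {
  "rows": [
    [[0.5,0.004,0,0,0,0,0],[0.5,0.008,0,0,0,0,0],[0.5,0.008,0,0,0,0,0]]
  ]
}}

```text
time: 14.55
tool_pos: [0.5026, 0.1729, 0.0299]
tcp_rot: [-0.0, 0.726, 0.688, 0.0]
ft_force: [-0.7, -1.3, -1.0]
opening: 0.508
gripper_force: 0.8
```

```bash
python3 -c "
from h import *
st()"
```

```text
t 14.55 tcp [0.5026 0.1729 0.0299] stand 0.1241 -0.0001 xang 86.97 F_u -1.35 F [-0.72 -1.32 -1.  ] open 0.508 tz [ 0.  0. -1.]
```

{"api": "apply_moves", "payload": {
  "rows": [
    [[0.5,0.004,0,0,0,0,0],[0.5,0.008,0,0,0,0,0],[0.5,0.008,0,0,0,0,0]]
  ]
}}

```text
time: 14.85
tool_pos: [0.5027, 0.1745, 0.0299]
tcp_rot: [-0.0, 0.726, 0.688, 0.0]
ft_force: [-0.4, -0.9, -0.5]
opening: 0.5
gripper_force: 0.8
```

```bash
python3 -c "
from h import *
st()"
```

```text
t 14.85 tcp [0.5027 0.1745 0.0299] stand 0.1257 -0.0001 xang 86.97 F_u -0.96 F [-0.45 -0.94 -0.48] open 0.5 tz [ 0.  0. -1.]
```

{"api": "apply_moves", "payload": {
  "rows": [
    [[0.5,0.004,0,0,0,0,0],[0.5,0.008,0,0,0,0,0],[0.5,0.008,0,0,0,0,0]]
  ]
}}

```text
time: 15.15
tool_pos: [0.5028, 0.1761, 0.0299]
tcp_rot: [-0.0, 0.726, 0.688, 0.0]
ft_force: [0.1, -1.3, -0.4]
opening: 0.5
gripper_force: 0.8
```

{"api": "apply_moves", "payload": {
  "rows": [
    [[0.5,0.004,0,0,0,0,0],[0.5,0.008,0,0,0,0,0],[0.5,0.008,0,0,0,0,0]]
  ]
}}

```text
time: 15.45
tool_pos: [0.5029, 0.1777, 0.0299]
tcp_rot: [-0.0, 0.726, 0.688, 0.0]
ft_force: [-0.2, -1.9, -0.0]
opening: 0.502
gripper_force: 0.8
```

{"api": "apply_moves", "payload": {
  "rows": [
    [[0.5,0.004,0,0,0,0,0],[0.5,0.008,0,0,0,0,0],[0.5,0.008,0,0,0,0,0]]
  ]
}}

```text
time: 15.75
tool_pos: [0.503, 0.1793, 0.0299]
tcp_rot: [-0.0, 0.726, 0.688, 0.0]
ft_force: [-1.0, -1.1, -0.3]
opening: 0.505
gripper_force: 0.8
```

{"api": "apply_moves", "payload": {
  "rows": [
    [[0.5,0.005,0,0,0,0,0],[0.5,0.009,0,0,0,0,0],[0.5,0.009,0,0,0,0,0]]
  ]
}}

```text
time: 16.05
tool_pos: [0.503, 0.1803, 0.0299]
tcp_rot: [0.0, 0.726, 0.688, -0.0]
ft_force: [0.1, -4.6, 1.5]
opening: 0.504
gripper_force: 2.2
```

Buffer met. Now small steps.

{"api": "apply_moves", "payload": {
  "rows": [
    [[0.5,0.003,0,0,0,0,0],[0.5,0.003,0,0,0,0,0]]
  ]
}}

```text
time: 16.25
tool_pos: [0.503, 0.1805, 0.0298]
tcp_rot: [0.0, 0.726, 0.688, -0.001]
ft_force: [-0.4, -5.6, 1.7]
opening: 0.503
gripper_force: 2.7
```

```bash
python3 -c "
from h import *
st()"
```

```text
t 16.25 tcp [0.503  0.1805 0.0298] stand 0.1317 -0.0001 xang 86.93 F_u -5.59 F [-0.43 -5.58  1.71] open 0.503 tz [-0.    -0.001 -1.   ]
```

{"api": "apply_moves", "payload": {
  "rows": [
    [[0.5,0.004,0,0,0,0,0],[0.5,0.008,0,0,0,0,0],[0.5,0.008,0,0,0,0,0]]
  ]
}}

```text
time: 16.55
tool_pos: [0.5029, 0.181, 0.0298]
tcp_rot: [0.001, 0.726, 0.688, -0.001]
ft_force: [-0.8, -8.3, 2.7]
opening: 0.502
gripper_force: 3.9
```

{"api": "apply_moves", "payload": {
  "rows": [
    [[0.5,0.003,0,0,0,0,0],[0.5,0.003,0,0,0,0,0],[0.5,0.003,0,0,0,0,0],[0.5,0.003,0,0,0,0,0],[0.5,0.003,0,0,0,0,0],[0.5,0.003,0,0,0,0,0],[0.5,0.003,0,0,0,0,0],[0.5,0.003,0,0,0,0,0],[0.5,0.003,0,0,0,0,0],[0.5,0.003,0,0,0,0,0],[0.5,0.003,0,0,0,0,0],[0.5,0.003,0,0,0,0,0]]
  ]
}}

```text
time: 17.75
tool_pos: [0.5029, 0.1811, 0.0297]
tcp_rot: [0.001, 0.726, 0.688, -0.002]
ft_force: [-2.1, -8.5, 5.2]
opening: 0.498
gripper_force: 4.4
```

```bash
python3 -c "
from h import *
st(); snap('side','s9'); snap('wrist','w10'); snap('top','t9')"
```

```text
t 17.75 tcp [0.5029 0.1811 0.0297] stand 0.1323 0.0 xang 86.88 F_u -8.6 F [-2.05 -8.5   5.2 ] open 0.498 tz [-0.001 -0.003 -1.   ]
```

The press held 1.2 s at about 8.5 N. Before letting go I check numerically that the crate lies flat, by fitting a wireframe to the wrist edges. The picture from the ramp serves as a control.

```bash
cat > fit.py <<'E'
from h import *
from scipy.optimize import minimize
B=lambda a,b,h:[np.array(p) for p in((a,b,h),(-a,b,h),(-a,-b,h),(a,-b,h))]
def wire():
    P=[]
    for sq in (B(.05,.048,.042),B(.045,.043,.042),B(.025,.025,.056)):
        for i in range(4):
            P+=[sq[i]+(sq[(i+1)%4]-sq[i])*k for k in np.linspace(0,1,40)]
    return np.array(P)
W=wire(); M=np.c_[U,V,[0,0,1]]
def pj(d,X):
    c=X@d['R'].T+d['t']; th=np.arctan2(np.hypot(c[:,0],c[:,1]),c[:,2]); n=c[:,:2]/np.hypot(c[:,0],c[:,1])[:,None]
    return d['K'][:2,2]+d['K'][0,0]*th[:,None]*n
def fit(f,s0,z0,pitches):
    d=np.load(f'pics/{f}.npz'); g=cv2.GaussianBlur(cv2.imread(f'pics/{f}.png',0),(3,3),0)
    D=np.minimum(cv2.distanceTransform(255-cv2.Canny(g,30,80),cv2.DIST_L2,5),8)
    def cost(q):
        p=pj(d,(F+M@(Ro.from_euler('zy',[q[3],-q[4]]).apply(W)+[q[0],q[1],q[2]]).T.T[...,None].squeeze(-1).T).T if 0 else F+(Ro.from_euler('zy',[q[3],-q[4]]).apply(W)+q[:3])@M.T)
        return cv2.remap(D,p[:,:1].astype('f4'),p[:,1:].astype('f4'),cv2.INTER_LINEAR,borderValue=8).mean()
    for p0 in pitches:
        best=min((minimize(cost,[s0+ds,0,z0,0,p0],method='Nelder-Mead',options=dict(initial_simplex=np.array([s0+ds,0,z0,0,p0])+np.vstack([np.zeros(5),np.diag([.004,.003,.004,.03,.04])]),maxiter=900)) for ds in(-.006,0,.006)),key=lambda r:r.fun)
        print(f,'start pitch',p0,'-> s,v,z,yaw,pitch',best.x.round(4),'cost',round(best.fun,3))
fit('w7',.047,.012,[.24,0.])
fit('w10',.191,.020,[0.,-.1,-.2])
E
python3 fit.py
```

```text
w7 start pitch 0.24 -> s,v,z,yaw,pitch [ 0.0582 -0.0011  0.0187 -0.0113  0.2218] cost 2.482
w7 start pitch 0.0 -> s,v,z,yaw,pitch [ 0.0592 -0.0037  0.0131 -0.0011  0.2407] cost 1.144
w10 start pitch 0.0 -> s,v,z,yaw,pitch [ 0.1921 -0.003   0.0194 -0.0006 -0.0087] cost 1.412
w10 start pitch -0.1 -> s,v,z,yaw,pitch [ 0.1921  0.003   0.0198 -0.0029 -0.012 ] cost 2.457
w10 start pitch -0.2 -> s,v,z,yaw,pitch [ 0.1921 -0.003   0.0194 -0.001  -0.0091] cost 1.413
```

The fit gives s = 0.192, underside 19.5 mm and pitch −0.01 rad, so the crate is seated flat; the control gave 0.24 rad = 14° as it should. Now I let go slowly and retreat up and back.

{"api": "apply_moves", "payload": {
  "rows": [
    [[0.5,-0.006,0,0,0,0,0],[0.5,-0.012,0,0,0,0,0],[0.5,-0.02,0,0,0,0,0],[0.5,-0.04,0,0,0,0,0],[0.5,-0.1,0,0,0,0,0],[0.5,-0.2,0,0,0,0,0],[0.5,-0.25,0,-0.2,0,0,0],[0.5,-0.25,0,-0.4,0,0,0],[0.5,-0.25,0,-0.5,0,0,0],[0.5,-0.25,0,-0.5,0,0,0]]
  ]
}}

```text
time: 18.9
tool_pos: [0.5028, 0.134, 0.1329]
tcp_rot: [0.001, 0.726, 0.688, 0.003]
ft_force: [0.2, -0.2, -0.2]
opening: 0.5
gripper_force: 0.0
```

```bash
python3 - <<'E'
import io,contextlib
with contextlib.redirect_stdout(io.StringIO()):
    from fit import *
st(); snap('wrist','w11'); fit('w11',.188,.02,[0.])
E
```

```text
t 18.9 tcp [0.5028 0.134  0.1329] stand 0.0852 -0.0023 xang 86.93 F_u -0.14 F [ 0.23 -0.15 -0.23] open 0.5 tz [ 0.006  0.002 -1.   ]
w11 start pitch 0.0 -> s,v,z,yaw,pitch [ 0.1917 -0.003   0.0172 -0.0019  0.0092] cost 0.694
```

Crate seated and flat at s ≈ 0.19, robot clear. I hand in.

```bash
python3 -c "
from rig import manip
print(manip.sign_off())"
```

```text
the job is handed in; nothing more can be done
None
```

The crate is seated flat behind the lip, about 22 mm past the drop-in point. It was pressed on the buffer for 1.2 s with 8.5 N read at the wrist, let go, and the job is handed in; the verdict was not shown, and I did not re-measure the jar, tin and wax at the end, though the arm kept clear of them.

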